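# Clamp a spindle on the measuring fixture with a mallet

### The job

Clamp the spindle for measuring: take the mallet from its rest and, holding it, knock the broad-headed clamp plunger fully home with a brisk blow or a few (strike it, do not push it down slowly, and do not touch the plunger with the fingers). Then put the mallet back in its rest as it was, head standing on the base and handle in the fork. Leave the slim round-topped ejector pin and the ring gauge beside it alone.

Things in the scene. Friction and masses are not known exactly. Their poses are not given: they have to be found in the camera images.
- mallet_grip (a point): Centre of the place to grasp the mallet (0.35 kg): on its level wooden handle, a bar 22 mm wide, 28 mm high. Mallet's x runs along the handle: the head's axis is 62 mm away towards +x, the handle's free end 108 mm towards -x. z is up. The head's lower, striking face is 35 mm below this point. At the start this point is 43 mm above the table.
- mallet_head (a point): Centre of the mallet's head, half-way up: an upright cylinder 45 mm in diameter, 70 mm high, dark steel with white plastic faces at top and bottom (lower face 35 mm below this point). Same axes as mallet_grip; handle centred at the same height.
- rest_place (a point): Where the mallet's head stands on the fixed grey rest: at the top of its 8 mm base plate (80 mm wide, x from -170 to +45 mm). The rested mallet has the same axes: handle towards -x, z up, mallet_head 35 mm above this point.
- fork (a point): On the rest: middle of the fork's seat, where the handle's underside lies, 29 mm above the table, 137 mm from rest_place along its -x. Fork 22 mm thick, its two cheeks 42 mm apart, rising 14 mm above the seat. Same axes as rest_place.
- clamp_top (a point): Centre of the flat top of the clamp plunger's broad steel head (44 mm in diameter, 12.5 mm thick), moving with the plunger. z up; x points along a steel strap under the head, 24 mm wide, which reaches 80 mm over the spindle and moves too. This top is 111 mm above the table when fully up, 87 mm when home. Nothing else on the fixture is higher than 84 mm.
- clamp_pin (a joint): Travel of the clamp plunger, m: 0 fully up, 0.024 fully home on its stop (strap on the spindle). It starts up to 0.008 down. Sprung upward with 1 to 3 N and held by a 6 N friction catch, so it stays wherever it is driven; driving it takes about 7 to 9 N, a little more when fast.
- clamp_block: Fixed grey block 50 x 50 x 45 mm that carries the clamp plunger at its middle; origin at the centre of its underside, 20 mm above the table, on a fixture plate of 180 x 270 mm. It stands near the plate's robot side, left or right of the middle; the ejector's equal block has the other place, 110 to 170 mm away.
- ejector_top (a point): Top of the slim ejector pin, 14 mm in diameter with a round end, 84 mm above the table, on the other grey block. To be left alone.
- ejector_pin (a joint): Travel of the ejector pin, m: 0 up (as at the start), 0.014 down. To be left at 0.
- ring_gauge: Loose steel ring gauge, 48 mm across, 20 mm high, 26 mm hole, lying on the fixture plate between the two blocks; origin at the centre of its underside (20 mm above the table). To be left alone.
Not all that is in view belongs to the job. Leave any yellow look-alike of the part that bears mallet_grip alone. What is shaped like the part that bears rest_place but purple is not meant.

How it is judged:
On the way, in this order (a step that is already met when the one before it is completed fails the run):
1. the mallet is lifted from its rest (head at least 40 mm above where it stood) (z of mallet_head in the frame of rest_place above 0.075 m), for 0.1 s.
2. the held mallet strikes the clamp plunger: it drives the plunger down at more than 50 mm/s (velocity of joint clamp_pin above 0.05 m/s and contact force between mallet and clamp_pin above 1 N and contact force between the fingers and mallet above 1 N).
At the end, for the whole second after the job is handed in: Clamp plunger within 2.5 mm of its stop; ejector pin less than 3 mm down; mallet at rest on its rest: head axis within 25 mm of its place, at standing height within 5 mm, upright within 0.12 rad, handle towards the fork within 0.2 rad (value of joint clamp_pin above 0.0215 m and value of joint ejector_pin below 0.003 m and horizontal distance between mallet_head and rest_place below 0.025 m and z of mallet_head in the frame of rest_place between 0.03 and 0.04 m and angle between mallet_head's own z axis and vertical below 0.12 rad and angle between the x axis of mallet_head and the x axis of rest_place, either way round below 0.2 rad and x of mallet_grip in the frame of rest_place below -0.03 m and linear speed of mallet below 0.02 m/s); the robot touches nothing.
It fails at once if the ejector pin is driven down by 4 mm or more (value of joint ejector_pin above 0.004 m).
It fails at once if the ring gauge is moved by more than 20 mm (distance of ring_gauge from where it was at the start of the episode above 0.02 m).
It fails at once if the fingers press on the clamp plunger (more than 2 N) (contact force between the fingers and clamp_pin above 2 N).
It also fails if it takes over 42 s, if anything falls off the work surface, if the arm or the gripper's body presses on something with over 40 N, if the wrist force passes 120 N, or if a joint passes its speed limit or range.

### The arm

A 6-joint arm with a two-finger parallel gripper is mounted at the origin on the work surface. World frame = base frame: x ahead of the robot, y to its left, z up, the work surface at z = 0. Lengths are in m, angles in rad, forces in N, time in s.
With the tool pointing down it reaches from about 0.25 to 0.8 m from the base axis. Payload 3.9 kg.
Tool frame: the origin (TCP) lies at the very end of the fingers, on their centre line; the grasp point (between the pads) lies env.hold_point_z behind it (env.hold_point_z is the distance from the TCP to the grasp point, in m); x points along the fingers, y is the direction in which the jaws open and shut, and the axes are right-handed (so a half turn about x gives the same grasp; the last joint's range is limited). The gripper opens to 85 mm and grips with 20 to 120 N. Pads are 22 mm wide; open, the fingers measure 114 mm over their backs; the gripper's body (76 mm by 85 mm) begins 54 mm behind the grasp point. The pads swing forward as they close: fully open they stand 13 mm farther back than shut.
Start: joints at [1.177, 0.26, -0.138, 1.173, 0, 1.571], TCP at [0.201, 0.485, 0.231] pointing down, gripper open.
Joint ranges: [-2.78, 2.78], [-0.83, 1.72], [-1.28, 1.37], [-1.9, 2.12], [-1.57, 1.48], [-3.14, 3.14]. Speed limits (rad/s): [2.57, 2.57, 3.14, 3.14, 3.14, 3.14].

### API

Orientations are given as [roll, pitch, yaw] about the fixed x, y, z axes, in that order (R = Rz(yaw) Ry(pitch) Rx(roll)).
In Python, from station import env, optics gives the robot as it stands.
- The arm moves only by the shell command python3 -m creep 'ROWS' [FORCE]. ROWS is JSON, a list of rows, each a list of 7 numbers: the finger opening in mm, from 0 to 85.4, then the shift along the tool's x, y, z in mm, then the turn, a rotation vector about the tool's x, y, z in degrees. In form: [[grip, x, y, z, rx, ry, rz], ...]. A call has 1 to 20 rows; each row is the pose to reach, as a shift and turn from the pose commanded when the call began, along the tool's axes at that moment; what a row does not reach only later rows make up. A row lasts 1/8 s, in which the tool goes at most 62.5 mm and 10.7 degrees, less where a joint would pass 70% of its speed; a pose out of reach is approached as far as the arm can. A call with a gripper value outside its range is refused whole. The fingers move at their own pace and stop on an object; FORCE is the grip in N (left out, the last holds). Time passes only in rows, so rows that repeat a pose let the fingers close. It gives the time, the measured TCP pose, the force and the opening at its end, in the units of the state.
- env.sense(): the state, without advancing time (a new reading comes with each control period).
- optics.grab_frame(name): name is "scene" or "top" or "wrist"; returns a dict with "color" (480x640x3 uint8, red, green, blue), "range_z" (480x640 float32, m along the optical axis (not along the pixel's ray), 0 where there is no reading), "fx", "fy", "cx", "cy" (pixels), "rvec" (rotation vector, rad) and "tvec" (3), from world to camera coordinates, as OpenCV has them. Camera axes: x right, y down, z forward; pixel columns grow to the right and rows downward; lengths in m; the calibration is good to about 2 mm. A picture is of the moment at which its call begins.
- env.finish_job(): hands the job in, once; it reports no verdict.
The state is a dict: "time": time; "qpos": joint angles; "joint_vel": joint speeds; "effort": joint torques, N m; "tool_pos": TCP position; "ee_rot": TCP orientation; "force": force on the tool from outside, world axes, zero at the start; "moment": the same for the moment, N m; "gripper_width": finger opening in m.
Only numpy, scipy, OpenCV 4.12 (cv2) and the standard library are available. Lean on these libraries where they do the work, as an engineer would, in place of code of your own. Each camera call takes 0.05 s, during which the arm holds its last target. There are 200 camera calls.

## Working session

There is one attempt and no reset: what is moved stays moved. The work goes in short steps, Python scripts to look and compute and a shell command to move; the robot and the scene stay as the last step left them, time stands still between calls to the robot, and variables do not carry over. Pictures are saved under pics/ and viewed, about 8 in all and at most 12, crops included, and the job is handed in when it is done.

```bash
ls; mkdir -p pics; cat > h.py <<'E'
import numpy as np, cv2
from scipy.spatial.transform import Rotation as R
from station import env, optics
def grab(n):
    f=optics.grab_frame(n)
    M=R.from_rotvec(np.ravel(f["rvec"])).as_matrix(); t=np.ravel(f["tvec"])
    z=f["range_z"]; v,u=np.mgrid[:480,:640]
    P=np.stack([(u-f["cx"])/f["fx"]*z,(v-f["cy"])/f["fy"]*z,z],-1)
    W=(P-t)@M   # R^T (p-t)
    W[z==0]=np.nan
    return f,W
E
python3 - <<'E'
from h import *
for n in ("top","scene"):
    f,W=grab(n); cv2.imwrite(f"pics/{n}0.png",f["color"][:,:,::-1]); np.savez(f"{n}0.npz",c=f["color"],W=W)
print(env.sense(),env.hold_point_z)
E
```

```text
pics
{'time': 0.1, 'qpos': array([ 1.17697699e+00,  2.60602995e-01, -1.39244769e-01,  1.17269806e+00,
        5.43075620e-06,  1.57077983e+00]), 'joint_vel': array([ 0.00020384, -0.00070044,  0.00431841, -0.00196222, -0.00078371,
       -0.00064517]), 'effort': array([-2.62113299e-04, -4.06506908e+01,  2.54527617e+01,  1.00252495e-02,
        1.56006152e-06,  9.70476094e-06]), 'tool_pos': array([0.2012149 , 0.48424521, 0.23055439]), 'ee_rot': array([-1.57391699,  1.56904682, -1.96771983]), 'force': array([-0.38611096,  0.52780637,  0.14985923]), 'moment': array([-0.01416072, -0.00283285, -0.01577149]), 'gripper_width': 0.08523935538240075} 0.0187
```

View pics/top0.png

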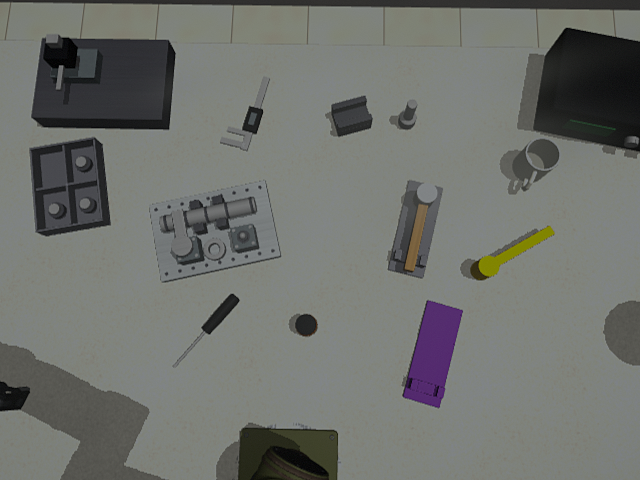

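View pics/scene0.png

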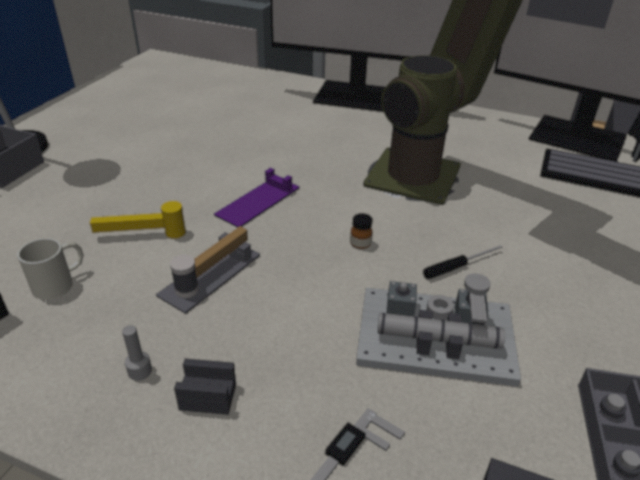

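Top view: the candidates for the mallet are the wooden-handled one on the grey rest (head 428,192, handle to 411,268) and the yellow look-alike (487,267). The rests are grey (415,230) and purple (433,353). The pins are the broad-headed clamp with strap (181,246) and the slim ejector (243,237), with the ring at (215,250). I choose the wooden mallet, the grey rest and the broad plunger.

```bash
python3 - <<'E'
from h import *
d=np.load("top0.npz"); c=d["c"].astype(int); W=d["W"]
def box(u0,u1,v0,v1):
    m=np.zeros((480,640),bool); m[v0:v1,u0:u1]=1; return m
Z=W[...,2]
print("table z",np.nanmedian(Z[300:330,340:380]))
# head
m=box(410,446,178,208)&(Z>.065); p=W[m]; 
(cx,cy),r=cv2.minEnclosingCircle(p[:,:2].astype(np.float32)); print("head",p.mean(0),np.median(p[:,2]),(cx,cy),r,m.sum())
# handle: wood colour
m=box(395,445,195,280)&(c[...,0]-c[...,2]>40)&(Z>.045); p=W[m]
q=p[:,:2]; rect=cv2.minAreaRect(q.astype(np.float32)); mu=q.mean(0); e=np.linalg.svd(q-mu,full_matrices=False)[2][0]
print("handle",rect,np.median(p[:,2]),mu,e,np.degrees(np.arctan2(e[1],e[0])),(q-mu).dot(e).min(),(q-mu).dot(e).max())
# rest base
m=box(380,450,170,285)&(Z>.004)&(Z<.015); print("rest",cv2.minAreaRect(W[m][:,:2].astype(np.float32)),m.sum())
# clamp top
for z0,n,b in ((.098,"clamp",(150,215,190,275)),(.074,"ej",(228,262,220,255)),):
    m=box(*b)&(Z>z0)&(Z<.13); p=W[m]; print(n,m.sum(),p.mean(0),np.median(p[:,2]),p[:,2].max(),cv2.minEnclosingCircle(p[:,:2].astype(np.float32)))
m=box(140,290,170,290)&(Z>.014)&(Z<.026); print("plate",cv2.minAreaRect(W[m][:,:2].astype(np.float32)))
m=box(200,232,235,265)&(Z>.034)&(Z<.05); print("ring",cv2.minEnclosingCircle(W[m][:,:2].astype(np.float32)))
im=cv2.resize(d["c"][165:285,140:290,::-1],None,fx=5,fy=4.8,interpolation=cv2.INTER_CUBIC)
im2=cv2.resize(d["c"][165:285,380:510,::-1],None,fx=4.8,fy=4.8)
cv2.imwrite("pics/cropmal.png",im2)
E
```

```text
table z 0.00018768458692712328
head [ 0.60508621 -0.28337608  0.07800419] 0.07835283100157459 (0.6068596839904785, -0.2839619517326355) 0.0231928713619709 353
handle ((0.5136928558349609, -0.2641393542289734), (0.020849598571658134, 0.1473875343799591), 77.54227447509766) 0.05731890978409539 [ 0.51171296 -0.26368237] [-0.97607446  0.21743654] 167.44148685681512 -0.07574237825080206 0.07165698691223654
rest ((0.5494925379753113, -0.2703414857387543), (0.26411935687065125, 0.1581917405128479), 0.2291673868894577) 2144
clamp 379 [0.47624185 0.22820348 0.1067737 ] 0.10732863656829376 0.11335427054723783 ((0.49845004081726074, 0.23466022312641144), 0.04661114886403084)
ej 42 [0.50275545 0.10730897 0.08022296] 0.0808601347977053 0.0857529013431966 ((0.5034387707710266, 0.10741151869297028), 0.009152025915682316)
plate ((0.5270096659660339, 0.1830766499042511), (0.1814933866262436, 0.270688533782959), 14.001133918762207)
ring ((0.475297212600708, 0.1801382154226303), 0.030873995274305344)
```

View pics/cropmal.png

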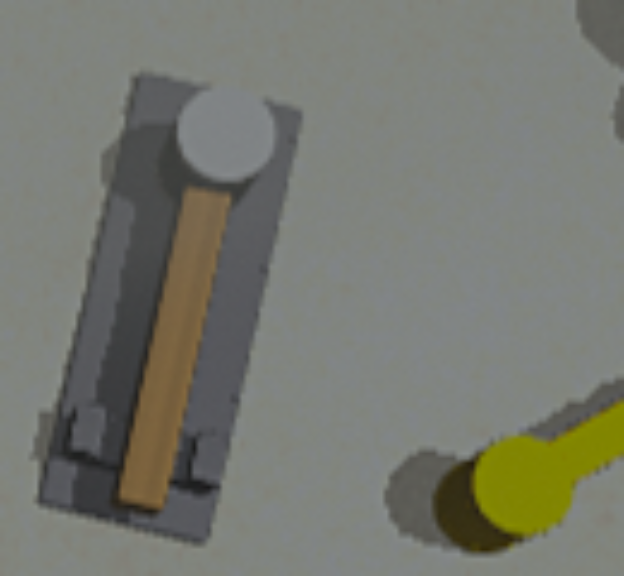

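The crop shows the wooden mallet head-up on the grey rest: head at crop (226,132), handle end (142,500) between the fork cheeks. The yellow one is clearly separate. Handle width, length and heights agree with the description. Next, refine the clamp and work out the approach.

```bash
cat >> h.py <<'E'
def shift(target, yaw_handle, flip=None):
    """hold-point target (world), handle yaw (rad) -> rows numbers from measured pose, mm/deg in tool axes"""
    s=env.sense(); R0=R.from_euler("xyz",s["ee_rot"]).as_matrix(); best=None
    for sg in (1,-1):
        x=np.array([0,0,-1.]); y=sg*np.array([-np.sin(yaw_handle),np.cos(yaw_handle),0]); z=np.cross(x,y)
        T=np.stack([x,y,z],1); rv=np.degrees(R.from_matrix(R0.T@T).as_rotvec())
        if best is None or np.linalg.norm(rv)<np.linalg.norm(best[0]): best=(rv,T)
    rv,T=best; tcp=np.array(target)+env.hold_point_z*T[:,0]
    return (R0.T@(tcp-s["tool_pos"])*1000).round(1), rv.round(2)
E
python3 - <<'E'
from h import *
d=np.load("top0.npz"); W=d["W"]; Z=W[...,2]
m=np.zeros((480,640),np.uint8); m[190:275,150:215]=1
m=(m&(Z>.1022)&(Z<.115)).astype(np.uint8)
n,l,st,ce=cv2.connectedComponentsWithStats(m); k=1+st[1:,4].argmax(); print(st[1:],ce[1:])
p=W[l==k]; print(p.mean(0),np.median(p[:,2]),cv2.minEnclosingCircle(p[:,:2].astype(np.float32)), p.min(0),p.max(0))
y=np.radians(-12.5)
print(R.from_euler("xyz",env.sense()["ee_rot"]).as_matrix().round(3))
print("above",shift([.5462,-.2705,.150],y)); print("grasp",shift([.5462,-.2705,.043],y))
E
```

```text
[[171 236  22  20 346]] [[181.29479769 245.58381503]]
[0.47424096 0.2279698  0.10747098] 0.10753104190789878 ((0.47464945912361145, 0.22815023362636566), 0.022123675793409348) [0.45416769 0.2062592  0.10247022] [0.49559741 0.24980325 0.11335427]
[[-0.001  0.384  0.923]
 [-0.002  0.923 -0.384]
 [-1.    -0.002 -0.   ]]
above (array([ 100.2, -564.4,  608.2]), array([-1.006e+01, -1.000e-02,  1.000e-01]))
grasp (array([ 207.2, -564.2,  608.2]), array([-1.006e+01, -1.000e-02,  1.000e-01]))
```

```bash
python3 -m creep '[[70,0,-564,608,-10,0,0],[70,0,-564,608,-10,0,0],[70,0,-564,608,-10,0,0],[70,0,-564,608,-10,0,0],[70,0,-564,608,-10,0,0],[70,0,-564,608,-10,0,0],[70,0,-564,608,-10,0,0],[70,0,-564,608,-10,0,0],[70,0,-564,608,-10,0,0],[70,0,-564,608,-10,0,0],[70,0,-564,608,-10,0,0],[70,0,-564,608,-10,0,0],[70,0,-564,608,-10,0,0],[70,0,-564,608,-10,0,0],[70,0,-564,608,-10,0,0],[70,50,-564,608,-10,0,0],[70,80,-564,608,-10,0,0],[70,80,-564,608,-10,0,0],[70,80,-564,608,-10,0,0]]' 80
python3 - <<'E'
from h import *
f,W=grab("wrist"); cv2.imwrite("pics/w1.png",f["color"][:,:,::-1]); np.savez("w1.npz",c=f["color"],W=W)
print(shift([.5462,-.2705,.043],np.radians(-12.5)))
c=f["color"].astype(int); Z=W[...,2]
m=(c[...,0]-c[...,2]>40)&(Z>.045)&(Z<.07); p=W[m]
if m.sum()>50: print(m.sum(),cv2.minAreaRect(p[:,:2].astype(np.float32)),np.median(p[:,2]))
m=(Z>.07)&(Z<.09)&(np.hypot(W[...,0]-.607,W[...,1]+.284)<.06); p=W[m]
if m.sum()>50: print(m.sum(),cv2.minEnclosingCircle(p[:,:2].astype(np.float32)),np.median(p[:,2]))
E
```

```text
time: 2.48
tool_pos: [0.5469, -0.2684, 0.1529]
ee_rot: [-0.102, 1.569, -0.32]
force: [-0.0, -0.4, 0.8]
gripper_width: 0.0699
(array([129.1,  -1.8,  -1.2]), array([0.  , 0.16, 0.03]))
13284 ((0.4894970655441284, -0.37023377418518066), (0.24092724919319153, 0.15119831264019012), 77.36331176757812) 0.05713153134249588
3327 ((0.6053822636604309, -0.2831158936023712), 0.02292438969016075) 0.07824140189197329
```

View pics/w1.png

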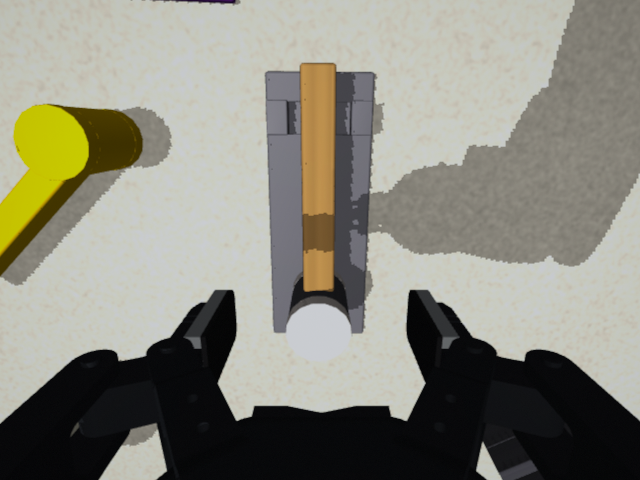

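The wrist view shows the wooden handle aligned with the tool and centred at column ~318, with the head at (318,330). The yellow mallet is well clear at left. Descend and grip.

```bash
python3 -m creep '[[70,50,-2,-2,0,0,0],[70,95,-2,-2,0,0,0],[70,115,-2,-2,0,0,0],[70,129,-2,-2,0,0,0],[70,129,-2,-2,0,0,0],[40,129,-2,-2,0,0,0],[10,129,-2,-2,0,0,0],[10,129,-2,-2,0,0,0],[10,129,-2,-2,0,0,0],[10,129,-2,-2,0,0,0],[10,129,-2,-2,0,0,0],[10,129,-2,-2,0,0,0]]' 110
python3 -c "
from h import *
s=env.sense(); print(s['tool_pos'],s['ee_rot'],s['force'],s['gripper_width'])"
```

```text
time: 4.03
tool_pos: [0.5449, -0.2711, 0.0236]
ee_rot: [-0.117, 1.569, -0.336]
force: [-0.6, 1.1, 5.8]
gripper_width: 0.0204
[ 0.5449251  -0.27110898  0.02359378] [-0.11736467  1.56870725 -0.33646879] [-0.6152399   1.12883642  5.8445827 ] 0.020434475581520083
```

```bash
python3 -m creep '[[10,-10,0,0,0,0,0],[10,-30,0,0,0,0,0],[10,-70,0,0,0,0,0],[10,-120,0,0,0,0,0],[10,-150,0,0,0,0,0],[10,-150,0,0,0,0,0],[10,-150,0,0,0,0,0]]' 120
cat >> h.py <<'E'
def head(cam="wrist",img=None):
    """held head's top face: centre relative to TCP, tilt"""
    s=env.sense(); f,W=grab(cam)
    if img: cv2.imwrite(img,f["color"][:,:,::-1])
    R0=R.from_euler("xyz",s["ee_rot"]).as_matrix()
    T=(W-s["tool_pos"])@R0  # tool coords
    ex=np.array([-.0187-.035,0,.0]) 
    c=f["color"].astype(int)
    res={}
    for sg in (1,-1):
        m=(np.abs(T[...,0]+.0537)<.02)&(np.hypot(T[...,1],T[...,2]-sg*.062)<.045)&(c.min(-1)>110)
        if m.sum()>100:
            p=T[m]; A=np.c_[p[:,1:],np.ones(len(p))]; k=np.linalg.lstsq(A,p[:,0],rcond=None)[0]
            (a,b),r=cv2.minEnclosingCircle(p[:,1:].astype(np.float32))
            print("sg",sg,m.sum(),"xyz mm",np.array([np.median(p[:,0]),a,b])*1e3,"r",r*1e3,"slopes y,z deg",np.degrees(np.arctan(k[:2])))
    return s
E
python3 - <<'E'
from h import *
s=head(img="pics/w2.png"); print(s['tool_pos'],s['ee_rot'],s['force'],s['gripper_width'])
E
```

```text
time: 4.9
tool_pos: [0.5428, -0.2703, 0.1705]
ee_rot: [2.924, 1.567, 2.705]
force: [-0.3, 0.2, -4.1]
gripper_width: 0.0204
[ 0.54284092 -0.27028395  0.17050618] [2.92394542 1.56749013 2.70455954] [-0.329505    0.23698979 -4.05127249] 0.020368237037112463
```

View pics/w2.png

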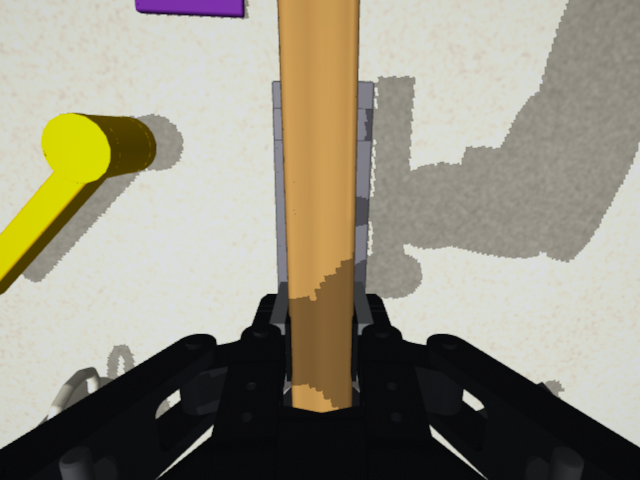

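The mallet is held straight in the fingers (handle columns 285-355), with the head hidden behind the gripper body. Check the handle's tilt and compute the move over the clamp.

```bash
cat >> h.py <<'E'
def handle():
    s=env.sense(); f,W=grab("wrist"); R0=R.from_euler("xyz",s["ee_rot"]).as_matrix()
    T=(W-s["tool_pos"])@R0; c=f["color"].astype(int)
    m=(c[...,0]-c[...,2]>40)&(np.abs(T[...,0]+.033)<.025)&(np.abs(T[...,1])<.03)
    p=T[m]; top=p[np.abs(p[:,1]-np.median(p[:,1]))<.006]
    k=np.polyfit(top[:,2],top[:,0],1); ky=np.polyfit(p[:,2],p[:,1],1)
    print("handle: pitch deg %.2f top x at grip mm %.1f | yaw deg %.2f y at grip %.1f | z range %s"%(np.degrees(np.arctan(k[0])),k[1]*1e3,np.degrees(np.arctan(ky[0])),ky[1]*1e3,(p[:,2].min(),p[:,2].max())))
    return s,R0
E
python3 - <<'E'
from h import *
s,R0=handle()
print((R0.T@(np.array([.4135,.2405,s["tool_pos"][2]])-s["tool_pos"])*1e3).round(1)); print(R0.round(4))
E
```

```text
handle: pitch deg 0.20 top x at grip mm -33.6 | yaw deg 0.45 y at grip -0.2 | z range (np.float64(-0.10431671671156108), np.float64(0.04463518740739119))
[   1.5  470.3 -237. ]
[[-0.004   0.2175  0.976 ]
 [ 0.0019  0.9761 -0.2175]
 [-1.      0.001  -0.0044]]
```

```bash
python3 -m creep '[[10,0,20,-10,0,0,0],[10,0,60,-30,0,0,0],[10,0,105,-53,0,0,0],[10,0,150,-76,0,0,0],[10,0,195,-98,0,0,0],[10,0,240,-121,0,0,0],[10,0,285,-144,0,0,0],[10,0,330,-166,0,0,0],[10,0,375,-189,0,0,0],[10,0,415,-209,0,0,0],[10,0,445,-224,0,0,0],[10,0,463,-233,0,0,0],[10,0,470,-237,0,0,0],[10,0,470,-237,0,0,0],[10,0,470,-237,0,0,0],[10,0,470,-237,0,0,0]]'
python3 - <<'E'
from h import *
s,R0=handle(); p=s["tool_pos"]; print(p, "to go",(R0.T@(np.array([.4135,.2405,p[2]])-p)*1e3).round(1),s["force"]); print(R0.round(3))
f,W=grab("scene"); Z=W[...,2]
cv2.imwrite("pics/s2.png",cv2.resize(f["color"][180:400,330:550,::-1],None,fx=2.7,fy=2.7,interpolation=cv2.INTER_CUBIC))
E
```

```text
time: 7.0
tool_pos: [0.4152, 0.2387, 0.1722]
ee_rot: [-1.893, 1.57, -2.114]
force: [-0.1, 0.5, -3.5]
gripper_width: 0.0204
handle: pitch deg 0.19 top x at grip mm -33.7 | yaw deg 0.48 y at grip -0.1 | z range (np.float64(-0.10435561139759042), np.float64(0.04510772173238223))
[0.41515362 0.23867442 0.17221656] to go [-0.   1.4 -2. ] [-0.1298291   0.48758744 -3.45837537]
[[-0.     0.219  0.976]
 [-0.     0.976 -0.219]
 [-1.    -0.    -0.   ]]
```

View pics/s2.png

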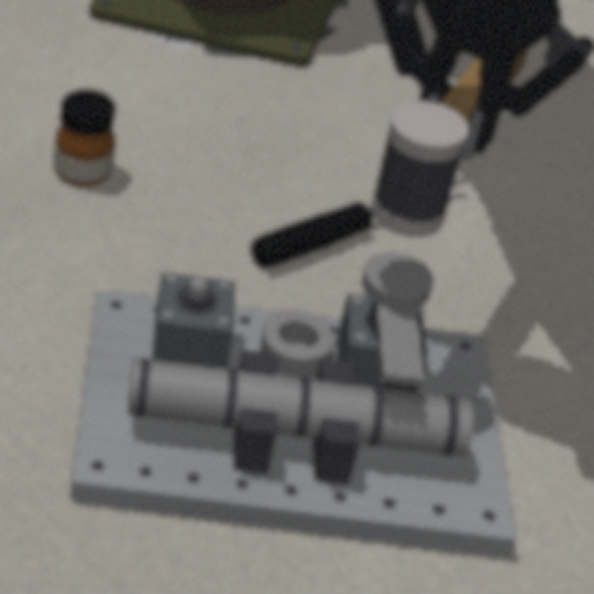

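The mallet head hangs directly above the broad plunger (crop 400,280), with the head at (422,165). First blow, about half the stroke.

```bash
python3 -m creep '[[10,15,1,-2,0,0,0],[10,28,1,-2,0,0,0],[10,44,1,-2,0,0,0],[10,62,1,-2,0,0,0],[10,62,1,-2,0,0,0],[10,40,1,-2,0,0,0],[10,15,1,-2,0,0,0],[10,0,1,-2,0,0,0],[10,0,1,-2,0,0,0]]'
cat >> h.py <<'E'
def clamp():
    f,W=grab("scene"); Z=W[...,2]
    h=np.hypot(W[...,0]-.4745,W[...,1]-.228)
    m=(h<.03)&(Z>.08)&(Z<.118); p=W[m]; z=np.percentile(p[:,2],[50,80,95]); print("clamp z pct",z.round(4),m.sum())
    t=p[abs(p[:,2]-z[1])<.004]; print("  top ctr",t.mean(0).round(4),cv2.minEnclosingCircle(t[:,:2].astype(np.float32)))
    s=env.sense(); zt=s["tool_pos"][2]+.0544
    m=(h<.04)&(abs(Z-zt)<.006); p=W[m]; print("mallet top",p.mean(0).round(4),cv2.minEnclosingCircle(p[:,:2].astype(np.float32)) if m.sum()>9 else 0)
    return f
E
python3 - <<'E'
from h import *
s,_=handle(); print(s["tool_pos"],s["force"]); clamp()
E
```

```text
time: 8.22
tool_pos: [0.4143, 0.2414, 0.1738]
ee_rot: [0.75, 1.568, 0.531]
force: [0.5, -0.4, -3.5]
gripper_width: 0.0208
handle: pitch deg 0.20 top x at grip mm -33.7 | yaw deg 0.47 y at grip -0.2 | z range (np.float64(-0.10443708035347703), np.float64(0.04476234661715077))
[0.41432705 0.24138528 0.17377711] [ 0.51167048 -0.35644891 -3.53234638]
clamp z pct [0.0904 0.0916 0.0925] 443
  top ctr [0.4767 0.2295 0.0907] ((0.47538626194000244, 0.22934207320213318), 0.022773204371333122)
mallet top [0.4786 0.2275 0.225 ] ((0.4764069616794586, 0.22816243767738342), 0.02394663356244564)
```

First blow drove the top from ~107.5 to ~91 mm with no slip in the grip. One more to the stop (87 mm).

```bash
python3 -m creep '[[10,20,0,0,0,0,0],[10,36,0,0,0,0,0],[10,52,0,0,0,0,0],[10,68,0,0,0,0,0],[10,68,0,0,0,0,0],[10,45,0,0,0,0,0],[10,15,0,0,0,0,0],[10,0,0,0,0,0,0],[10,0,0,0,0,0,0]]'
python3 - <<'E'
from h import *
s,_=handle(); print(s["tool_pos"],s["force"]); clamp()
E
```

```text
time: 9.45
tool_pos: [0.4138, 0.2412, 0.1729]
ee_rot: [0.742, 1.569, 0.523]
force: [0.3, 0.6, -4.4]
gripper_width: 0.0206
handle: pitch deg 0.21 top x at grip mm -33.6 | yaw deg 0.46 y at grip -0.2 | z range (np.float64(-0.10442732463680257), np.float64(0.0450038973421005))
[0.41383505 0.24118941 0.1728989 ] [ 0.25046525  0.5853952  -4.37902065]
clamp z pct [0.085  0.0861 0.0871] 371
  top ctr [0.4767 0.2298 0.0851] ((0.4759156107902527, 0.22995345294475555), 0.022870052605867386)
mallet top [0.4781 0.2272 0.2243] ((0.4751651883125305, 0.22691592574119568), 0.023839479312300682)
```

The top reads ~85.5–86 mm (scene camera, ±2), which should be home. One confirming blow slightly deeper: no change would mean it is on the stop.

```bash
python3 -m creep '[[10,20,0,0,0,0,0],[10,36,0,0,0,0,0],[10,54,0,0,0,0,0],[10,71,0,0,0,0,0],[10,71,0,0,0,0,0],[10,45,0,0,0,0,0],[10,15,0,0,0,0,0],[10,0,0,0,0,0,0],[10,0,0,0,0,0,0]]'
python3 - <<'E'
from h import *
s,R0=handle(); p=s["tool_pos"]; print(p,s["force"]); clamp()
print("back",(R0.T@(np.array([.5449,-.2711,p[2]])-p)*1e3).round(1),R0.round(3))
E
```

```text
time: 10.68
tool_pos: [0.4135, 0.241, 0.1723]
ee_rot: [0.693, 1.57, 0.474]
force: [-0.3, -0.8, -3.2]
gripper_width: 0.0202
handle: pitch deg -2.56 top x at grip mm -34.1 | yaw deg 0.07 y at grip -0.1 | z range (np.float64(-0.10603194989413506), np.float64(0.04495783270565003))
[0.41351043 0.24099078 0.17225506] [-0.33627282 -0.76611501 -3.19096486]
clamp z pct [0.0851 0.0861 0.0873] 376
  top ctr [0.4766 0.2297 0.0852] ((0.47511589527130127, 0.23052524030208588), 0.02355998195707798)
mallet top [0.4781 0.227  0.2262] ((0.47415482997894287, 0.2285454273223877), 0.024984657764434814)
back [-1.000e-01 -4.712e+02  2.396e+02] [[ 0.001  0.218  0.976]
 [ 0.     0.976 -0.218]
 [-1.     0.     0.001]]
```

Plunger height is unchanged, so it is on its stop. That blow tilted the mallet by ~2.8° in the grip (head up), so I'll pitch the tool by +2.7° about y to level it for placing. Carry back above the rest.

```bash
python3 -m creep '[[10,0,-20,10,0,0,0],[10,0,-60,30,0,0,0],[10,0,-105,53,0,0,0],[10,0,-150,76,0,0.5,0],[10,0,-195,99,0,1,0],[10,0,-240,122,0,1.5,0],[10,0,-285,144,0,2,0],[10,0,-330,167,0,2.7,0],[10,0,-375,190,0,2.7,0],[10,0,-415,210,0,2.7,0],[10,0,-445,225,0,2.7,0],[10,0,-463,234,0,2.7,0],[10,0,-471,239,0,2.7,0],[10,0,-471,239,0,2.7,0],[10,0,-471,239,0,2.7,0],[10,0,-471,239,0,2.7,0]]'
python3 - <<'E'
from h import *
s,R0=handle(); p=s["tool_pos"]; print(p,s["force"]); print(R0.round(4))
print("to go to grasp",(R0.T@(np.array([.5449,-.2711,.0236])-p)*1e3).round(1))
f,W=grab("wrist"); c=f["color"].astype(int); Z=W[...,2]
m=(c[...,0]-c[...,2]>40)&(abs(Z-p[2]-.033)<.02)&(np.hypot(W[...,0]-p[0],W[...,1]-p[1])<.13); q=W[m]; u=np.array([.976,-.218]); a=(q[:,:2]-p[:2])@u
k=np.polyfit(a,q[:,2],1); print("world handle pitch deg",np.degrees(np.arctan(k[0])),"top above tcp",(k[1]-p[2])*1e3,"end",a.min())
rect=cv2.minAreaRect(q[:,:2].astype(np.float32)); e=np.linalg.svd(q[:,:2]-q[:,:2].mean(0),full_matrices=False)[2][0]; print("yaw",np.degrees(np.arctan2(e[1],e[0])),rect)
E
```

```text
time: 12.78
tool_pos: [0.544, -0.2698, 0.1725]
ee_rot: [3.138, 1.524, 2.92]
force: [0.6, 1.0, -3.5]
gripper_width: 0.0206
handle: pitch deg -2.55 top x at grip mm -34.0 | yaw deg 0.05 y at grip -0.2 | z range (np.float64(-0.10573991478562018), np.float64(0.04541464476519177))
[ 0.5439879  -0.26977455  0.1725252 ] [ 0.55828817  1.02568235 -3.4567266 ]
[[-4.610e-02  2.162e-01  9.753e-01]
 [ 1.040e-02  9.763e-01 -2.160e-01]
 [-9.989e-01  2.000e-04 -4.730e-02]]
to go to grasp [148.7  -1.1   8.2]
world handle pitch deg -0.1188803647358051 top above tcp 33.96220512380827 end -0.10435299859530203
yaw -12.428551244936008 ((0.506425678730011, -0.2618791162967682), (0.021776283159852028, 0.13195405900478363), 77.52985382080078)
```

Handle is level in the world (−0.1°), yaw −12.4°, matching the rest. Lower and release.

```bash
python3 -m creep '[[10,20,-1,1,0,0,0],[10,60,-1,3,0,0,0],[10,100,-1,5,0,0,0],[10,120,-1,6,0,0,0],[10,132,-1,6,0,0,0],[10,140,-1,7,0,0,0],[10,145,-1,7,0,0,0],[10,147,-1,7,0,0,0],[10,148,-1,7,0,0,0],[10,148,-1,7,0,0,0],[10,148,-1,7,0,0,0]]'
python3 - <<'E'
from h import *
s,R0=handle(); print(s["tool_pos"],s["force"])
E
```

```text
time: 14.25
tool_pos: [0.5441, -0.2719, 0.0244]
ee_rot: [-3.139, 1.524, 2.925]
force: [0.4, -0.4, -4.1]
gripper_width: 0.0206
handle: pitch deg -2.56 top x at grip mm -34.0 | yaw deg 0.05 y at grip -0.2 | z range (np.float64(-0.10571803258235626), np.float64(0.045428060401776625))
[ 0.5441054  -0.27191733  0.024443  ] [ 0.37748982 -0.44041949 -4.06907904]
```

```bash
python3 -m creep '[[10,1,0,0,0,0,0],[10,1.5,0,0,0,0,0],[10,1.5,0,0,0,0,0],[30,1.5,0,0,0,0,0],[50,1.5,0,0,0,0,0],[70,1.5,0,0,0,0,0],[70,1.5,0,0,0,0,0],[70,1.5,0,0,0,0,0],[70,-10,0,-1,0,0,0],[70,-40,0,-2,0,0,0],[70,-90,0,-4,0,0,0],[70,-150,0,-7,0,0,0],[70,-200,0,-9,0,0,0],[70,-200,0,-9,0,0,0],[70,-200,0,-9,0,0,0]]' 30
python3 - <<'E'
from h import *
f,W=grab("wrist"); cv2.imwrite("pics/w3.png",f["color"][:,:,::-1]); Z=W[...,2]; c=f["color"].astype(int)
m=(Z>.07)&(Z<.09)&(np.hypot(W[...,0]-.607,W[...,1]+.284)<.06); p=W[m]
A=np.c_[p[:,:2],np.ones(len(p))]; print("head",m.sum(),cv2.minEnclosingCircle(p[:,:2].astype(np.float32)),np.median(p[:,2]),"slope",np.linalg.lstsq(A,p[:,2],rcond=None)[0][:2])
m=(c[...,0]-c[...,2]>40)&(Z>.045)&(Z<.07)&(np.hypot(W[...,0]-.51,W[...,1]+.263)<.1); q=W[m][:,:2]; e=np.linalg.svd(q-q.mean(0),full_matrices=False)[2][0]
print("handle",cv2.minAreaRect(q.astype(np.float32)),"yaw",np.degrees(np.arctan2(e[1],e[0])),np.median(W[m][:,2]))
print(env.sense()["tool_pos"],env.sense()["force"]); clamp()
E
```

```text
time: 16.18
tool_pos: [0.5442, -0.2718, 0.2247]
ee_rot: [-3.139, 1.524, 2.925]
force: [-0.7, 0.8, -0.1]
gripper_width: 0.0703
head 2085 ((0.6051818132400513, -0.2850651741027832), 0.022551484405994415) 0.07825622127218265 slope [ 0.03612672 -0.00924767]
handle ((0.5136218070983887, -0.2651008665561676), (0.021973151713609695, 0.15144972503185272), 77.26441955566406) yaw -12.495799814271496 0.05725320445792201
[ 0.54364821 -0.27155676  0.22356923] [ 0.21180014 -0.29313827  0.10820051]
clamp z pct [0.0851 0.0862 0.0873] 377
  top ctr [0.4766 0.2298 0.0852] ((0.47486603260040283, 0.2298908233642578), 0.02334102801978588)
mallet top [nan nan nan] 0h.py:51: RuntimeWarning: Mean of empty slice.
  m=(h<.04)&(abs(Z-zt)<.006); p=W[m]; print("mallet top",p.mean(0).round(4),cv2.minEnclosingCircle(p[:,:2].astype(np.float32)) if m.sum()>9 else 0)
  ret = um.true_divide(
```

View pics/w3.png

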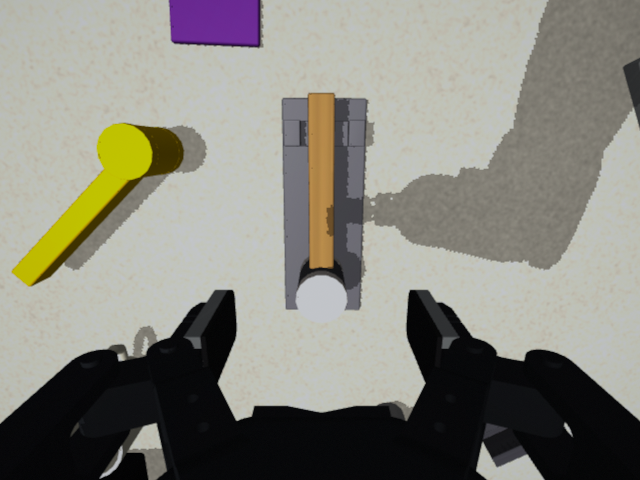

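The mallet stands on the grey rest with its handle in the fork (head 322,297; handle end 321,95), and the gripper is clear. All checks are within tolerance, so I'm handing in.

```bash
python3 -c "
from station import env
print(env.finish_job())"
```

```text
the job is handed in; nothing more can be done
None
```

The clamp plunger is home and the mallet is back on its grey rest. I handed the job in after about 16 s of robot time; no verdict was reported.

**What I did:** I took the wooden-handled mallet from its rest and struck the plunger three times at a commanded 130–145 mm/s. The first blow took its top from about 107.5 mm to about 91 mm, and the second to about 86 mm. The third changed nothing, so I took the plunger to be on its stop. I then set the mallet back with the head on the base and the handle in the fork.

**Last checks:**
- **Mallet:** the head is within about 2 mm of where it started, at the same height (top 78.3 mm), with the handle at −12.5° as before. The gripper was open and about 0.2 m above the table.
- **Plunger height:** it reads 85–86 mm, slightly below the stated 87 mm home height but within the camera's 2 mm calibration.
- **Head tilt:** a plane fit to the head's top face gave about 0.04 rad. I took that as measurement noise, since height and yaw matched the start; the limit is 0.12.
- **Slip:** the third blow turned the mallet about 2.8° in the grip. I corrected this by tilting the tool before placing it.
- **Not checked:** I did not measure the plunger's speed during the blows, nor the ejector pin and ring gauge afterwards. The mallet and fingers were always planned to stay above them.

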